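# Seat a keyed hub on the turntable shaft

## Task

Put the loose round metal hub, mark side up, on the upright shaft of the turntable base; turn it under a light push until the key inside its bore drops into the keyway of the shaft, so that the hub sits fully home, flat on the flange, and let go of it. Be gentle, never force or wrench it, and leave the blue and purple ink pots and the wooden block where they stand.

Things in the scene. Friction and masses are not known exactly. Their poses are not given: they have to be found in the camera images.
- hub: loose round metal hub (a thick ring), 52 mm outside diameter, 44 mm high, 0.15 to 0.26 kg, standing upright on the table; grip it anywhere round its fluted outside. Origin: centre of its underside; z up along the bore, x from the axis toward the key. Through bore 34.4 mm in diameter, flared to 39 mm over the lowest 3 mm. A red mark on the top face lies over the key.
- turntable_base: grey round base fixed to the table, 110 mm in diameter, 14 mm high near its rim, four dark screw heads to 18 mm. Origin: centre of its underside, on the table; z up along the shaft axis. In its middle a steel flange, 58 mm in diameter, upper face at 20 mm; from it rises the steel shaft. Contact forces of the hub on base and shaft adding up to over 40 N count as forcing; 3 to 5 N of push is enough.
- flange_centre (a point): point on the shaft axis at the flange's upper face; the hub's origin comes here when home. Axes as the base, not as the keyway, whose angle must be seen from above or found by feel. While not in line, the key rests on the shaft's top face and the hub's underside stays 12 mm above the flange; it drops in within about 0.06 rad of line.
- blue_pot: ink pot with blue lid, 58 mm diameter, 64 mm high, bystander; origin at the centre of its underside
- purple_pot: ink pot with purple lid, 63 mm diameter, 58 mm high, bystander; origin at the centre of its underside
- wood_block: small wooden block, 42 x 75 x 30 mm, bystander; origin at the centre of its underside
- hub_top (a point): centre of the hub's top face (marked side), 44 mm above its origin; axes as the hub
- hub_key (a point): lower inner edge of the one brass key inside the hub's bore: 11.8 mm from the axis toward hub +x, 20 mm above the underside. The key is 8 mm wide, runs from the bore wall inward to here and up to 42 mm above the underside; its lower corners are bevelled over 1.5 mm. Axes as the hub.
- shaft_top (a point): centre of the shaft's top face, 52 mm above the table; axes as the base. Shaft 32 mm in diameter, 32 mm long, top edge bevelled 1.5 mm; on it a brass stub 12 mm in diameter, 8 mm high. One keyway, 9.6 mm wide, floor 10 mm from the axis, runs the shaft's whole length. Its direction is not measured: within 0.6 rad either way of this +x, held by a stiff brake (2.5 N m).
Mind the look-alikes: they are no part of the job. What is shaped like the hub but orange is not meant.

How it is judged:
By the outcome, as a careful person would: the job done as asked, in the order asked, and still so for the second after the job is handed in, with the robot touching nothing.
It also fails if it takes over 72 s, if anything falls off the work surface, if the arm or the gripper's body presses on something with over 40 N, if the wrist force passes 120 N, or if a joint passes its speed limit or range.

## Robot

A 6-joint arm with a two-finger parallel gripper is mounted at the origin on the work surface; the furniture and walls round the work are solid. World frame = base frame: x ahead of the robot, y to its left, z up, the work surface at z = 0. Lengths are in m, angles in rad, forces in N, time in s.
With the tool pointing down it reaches from about 0.325 to 0.775 m from the base axis. Payload 5.5 kg.
Tool frame: the origin (TCP) lies midway between the tips of the shut fingers; the grasp point (between the pads) lies 19 mm behind it (env.grip_point_offset is the distance from the TCP to the grasp point, in m); y points along the fingers, z is the direction in which the jaws open and shut, and the axes are right-handed (so a half turn about y gives the same grasp; the last joint's range is limited). The gripper opens to 88 mm and grips with 3 to 60 N. Pads are 20 mm wide; open, the fingers measure 115 mm over their backs; the gripper's body (75 mm by 178 mm) begins 61 mm behind the grasp point.
Start: joints at [1.088, 0.091, 1.231, -0, 1.82, -0.057], TCP at [0.248, 0.546, 0.223] pointing down, gripper open.
Joint ranges: [-2.87, 2.87], [-0.86, 2.18], [0.17, 2.46], [-1.51, 4.65], [0.06, 2.69], [-2.65, 2.65]. Speed limits (rad/s): [2.57, 2.57, 3.01, 3.14, 3.14, 3.14].

## Interface

Orientations are given as a unit quaternion [x, y, z, w].
In Python, from bench import env gives the robot as it stands.
- The arm moves only by the tool arm_command, never from a script. Its argument "commands" is text: rows parted by semicolons, each of 7 numbers parted by spaces: the shift along the tool's x, y, z normalised to -1 to 1, where 1 is 1 m, then the turn, a rotation vector about the tool's x, y, z normalised to -1 to 1, where 1 is 0.5 rad, then the closure, from 0 (fully open) to 1 (shut). A call has 1 to 20 rows; each row is the pose to reach, as a shift and turn from the pose commanded when the call began, along the tool's axes at that moment; what a row does not reach only later rows make up. A row lasts 1/10 s, in which the tool goes at most 50 mm and 8.59 degrees, less where a joint would pass 70% of its speed; a pose out of reach is approached as far as the arm can. A call with a number of a shift or a turn outside -1 to 1 is refused whole. A call with a gripper value outside its range is refused whole. The fingers move at their own pace and stop on an object; "grip_force" is the grip in N (left out, the last holds). Time passes only in rows, so rows that repeat a pose let the fingers close. It gives the time, the measured TCP pose, the force and the opening at its end, in the units of the state.
- env.observe(): the state, without advancing time (a new reading comes with each control period).
- env.read_camera(name): name is "scene" or "top" or "wrist"; returns (picture, depth): 400x640x3 uint8, red, green, blue; 400x640 float32, m along the optical axis (not along the pixel's ray), 0 where there is no reading.
- env.calibration(name): a dict with "K" (3x3 intrinsics, pixels), "rvec" (rotation vector, rad) and "tvec" (3), from world to camera coordinates, as OpenCV has them; the wrist camera has in their place "mount" (4x4, takes a point from camera to tool coordinates, whose origin is the TCP and whose axes are the tool frame's). Camera axes: x right, y down, z forward; pixel columns grow to the right and rows downward; lengths in m; the calibration is good to about 2 mm. A picture is of the moment at which its call begins: read the wrist's pose just before it. calibration takes no time and is no camera call.
- env.finish_job(): hands the job in, once; it reports no verdict.
Trained networks look in the newest picture that a camera, given by its name, has taken for a name from the list of things; names that differ only in an ending like _2 or _b are one class to them, and where a whole thing is asked for, a point or a joint stands for the part that bears it (a point fixed in the world has none). Each returns a list of dicts, best first, with "conf" (0 to 1); they miss things now and then, are a little off and sometimes report something else, mostly with a low value. They report only what shows in the picture. A call takes as long as a camera call. They do not tell look-alikes from the thing itself.
- env.boxes_of(camera, target): "centre" ([x, y, z] in m, in the coordinates of the camera as it stood for that picture, good to about 4 mm: the middle of the surface that is visible of it).
- env.trace(camera, target): "pixels" (400x640 bool, what is visible of it).
- env.pinpoint(camera, target): "centre" ([x, y, z] in m, in the coordinates of the camera as it stood for that picture, good to about 4 mm: a listed point, or the origin of a listed thing).
The state is a dict: "clock": time; "qpos": joint angles; "joint_vel": joint speeds; "joint_efforts": joint torques, N m; "ee_pos": TCP position; "tcp_rot": TCP orientation; "wrist_force": force on the tool from outside, world axes, zero at the start; "torque": the same for the moment, N m; "grip_width": finger opening in m.
Only numpy, scipy, OpenCV 4.12 (cv2) and the standard library are available. Lean on these libraries where they do the work, as an engineer would, in place of code of your own. Each camera call takes 0.05 s, during which the arm holds its last target. There are 200 camera calls.

## Working session

There is one attempt and no reset: what is moved stays moved. The work goes in short steps, Python scripts to look and compute and a tool call to move; the robot and the scene stay as the last step left them, time stands still between calls to the robot, and variables do not carry over. Pictures are saved under pics/ and viewed, about 8 in all and at most 12, crops included, and the job is handed in when it is done.

Besides the shell and the picture viewer there is one more tool, called after "Call:" as a command line: name --argument value ..., lists and objects as JSON in quotes. arm_command: Moves the arm, as the interface text tells. Its arguments: {"type":"object","properties":{"commands":{"type":"string"},"grip_force":{"type":"number"}},"required":["commands"]}

```bash
ls; mkdir -p pics; cat > h.py <<'E'
import numpy as np, cv2
from scipy.spatial.transform import Rotation as R
from bench import env
def shot(n):
    s=env.observe(); im,d=env.read_camera(n); c=env.calibration(n)
    if n=='wrist':
        T=np.eye(4);T[:3,:3]=R.from_quat(s['tcp_rot']).as_matrix();T[:3,3]=s['ee_pos'];W=T@np.array(c['mount'])
    else:
        C=np.eye(4);C[:3,:3]=cv2.Rodrigues(np.array(c['rvec'],float))[0];C[:3,3]=np.ravel(c['tvec']);W=np.linalg.inv(C)
    return im,d,np.array(c['K']),W
def tow(W,p): return W[:3,:3]@np.array(p)+W[:3,3]
def pix(K,W,p):
    q=W[:3,:3].T@(np.array(p)-W[:3,3]); q=K@q; return q[:2]/q[2]
def save(n,im): cv2.imwrite('pics/'+n,im[:,:,::-1])
E
python3 - <<'E'
from h import *
np.set_printoptions(precision=4,suppress=True)
print(env.observe())
for cam in ('top','scene'):
    im,d,K,W=shot(cam); save(cam+'1.png',im)
    for t in ('hub','turntable_base','blue_pot','purple_pot','wood_block','hub_key','hub_top','shaft_top'):
        for b in env.pinpoint(cam,t)[:3]: print(cam,t,round(b['conf'],2),tow(W,b['centre']),pix(K,W,tow(W,b['centre'])))
E
```

```text
pics
{'clock': 0.0, 'qpos': array([ 1.0883,  0.0918,  1.2319, -0.    ,  1.8198, -0.0567]), 'joint_vel': array([-0.0002, -0.0001,  0.0007, -0.0018, -0.0007,  0.0004]), 'joint_efforts': array([  0.0012, -44.6452, -40.6449,   0.0697,   0.0294,  -0.0002]), 'ee_pos': array([0.2477, 0.5462, 0.2215]), 'tcp_rot': array([ 0.6918, -0.1496,  0.1492, -0.6905]), 'wrist_force': array([-0.2562,  0.0199, -1.0697]), 'torque': array([ 0.0054, -0.0103,  0.0368]), 'grip_width': 0.0880226341695903}
top hub 0.8 [ 0.491  -0.2522  0.002 ] [388.7252 230.095 ]
top hub 0.75 [ 0.5901 -0.2352 -0.0001] [380.3602 187.2635]
top hub 0.69 [ 0.4825 -0.3555  0.0066] [434.5529 233.4015]
top turntable_base 0.67 [ 0.5463 -0.0105  0.0032] [283.1291 206.8437]
top turntable_base 0.39 [ 0.4931 -0.2477  0.0403] [388.9848 228.698 ]
top blue_pot 0.75 [ 0.6713 -0.1705  0.0028] [351.9387 152.6452]
top purple_pot 0.62 [ 0.4054 -0.0677  0.002 ] [308.2964 268.4508]
top wood_block 0.73 [0.4124 0.1238 0.0005] [224.4419 265.9655]
top hub_key 0.63 [ 0.4911 -0.3546  0.0208] [435.5135 229.4728]
top hub_key 0.6 [ 0.5799 -0.2352  0.0215] [38
[... 542 characters left out ...]
 [ 0.542  -0.0111  0.0004] [276.3733 201.1664]
scene blue_pot 0.83 [ 0.673  -0.167  -0.0009] [355.4685 192.6601]
scene purple_pot 0.9 [ 0.4027 -0.0715 -0.0022] [263.6433 252.0612]
scene wood_block 0.8 [0.4095 0.1204 0.0042] [199.3648 213.9279]
scene hub_key 0.93 [ 0.4975 -0.2395  0.0192] [351.4212 248.5844]
scene hub_key 0.91 [ 0.5751 -0.238   0.0198] [365.711  224.3365]
scene hub_key 0.83 [ 0.4923 -0.3557  0.0213] [400.9789 273.8721]
scene hub_top 0.78 [ 0.4842 -0.3602  0.0461] [404.0697 271.4087]
scene hub_top 0.78 [ 0.5903 -0.2336  0.0473] [368.2379 211.4994]
scene hub_top 0.63 [ 0.541  -0.0095  0.0473] [274.5689 188.0382]
scene shaft_top 0.71 [ 0.542  -0.0115  0.0496] [275.4077 187.4375]
```

```bash
python3 - <<'E'
import cv2
a=cv2.imread('pics/top1.png')[120:300,200:470]; b=cv2.imread('pics/scene1.png')[150:330,180:450]
cv2.imwrite('pics/c1.png',cv2.vconcat([cv2.resize(x,(430*1,287),interpolation=cv2.INTER_CUBIC) for x in (a,b)]) if 0 else cv2.vconcat([cv2.resize(a,(447,298),interpolation=2),cv2.resize(b,(447,298),interpolation=2)]))
E
```

```text
(no output)
```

View pics/c1.png

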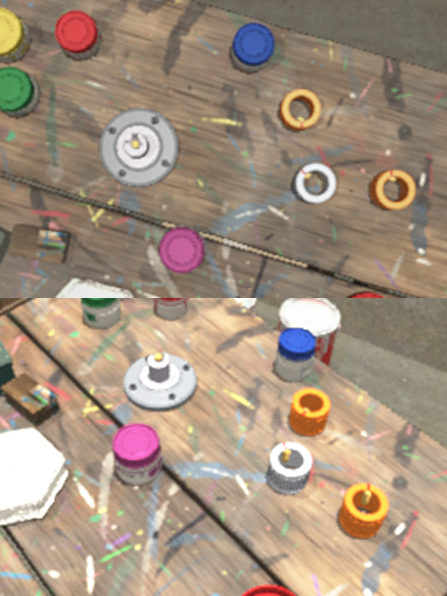

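View pics/scene1.png

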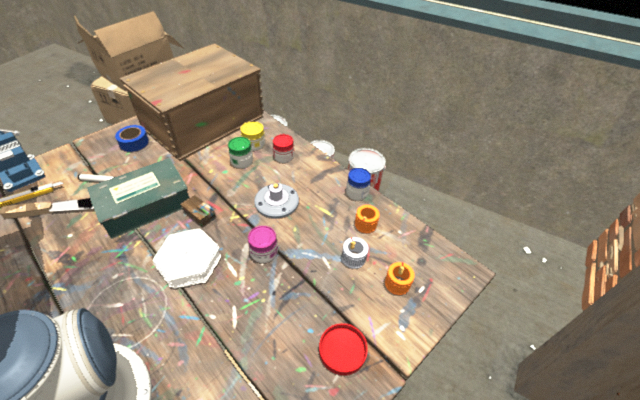

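Candidates in the top picture: grey/white ring at (389,230), orange ring at (380,187), orange ring at (435,233). Only the first is bare metal, and the crop confirms it; it is at about (0.489,-0.252). The base is at about (0.543,-0.011), and the pots and block are clear of it.

```bash
cat >> h.py <<'E'
def plan(p,jaw=None):
    "shift (tool axes) and yaw turn about tool y to reach TCP p, jaw axis at world angle jaw (mod pi), tool upright"
    s=env.observe(); M=R.from_quat(s['tcp_rot']).as_matrix()
    sh=M.T@(np.array(p)-s['ee_pos'])
    a=np.arctan2(M[1,2],M[0,2]); 
    out='shift %s  jaw now %.3f'%(np.round(sh,4),a)
    if jaw is not None:
        dl=(jaw-a+np.pi/2)%np.pi-np.pi/2
        y=np.array([0,0,-1.]); z=np.array([np.cos(a+dl),np.sin(a+dl),0]); T=np.c_[np.cross(y,z),y,z]
        rv=R.from_matrix(M.T@T).as_rotvec(); out+=' rv %s (norm %s) dl %.3f q6 %.2f'%(np.round(rv,4),np.round(rv/.5,3),dl,s['qpos'][5])
    print(out)
E
python3 - <<'E'
from h import *
np.set_printoptions(precision=3,suppress=True)
print(env.calibration('wrist')['mount']); s=env.observe(); print(R.from_quat(s['tcp_rot']).as_matrix())
plan([0.543,-0.011,0.25],0.8)
E
```

```text
[[-0.     0.964  0.266 -0.072]
 [ 0.    -0.266  0.964 -0.162]
 [ 1.     0.    -0.    -0.001]
 [ 0.     0.     0.     1.   ]]
[[ 0.911 -0.     0.413]
 [-0.413 -0.     0.911]
 [ 0.    -1.    -0.   ]]
shift [ 0.499 -0.027 -0.386]  jaw now 1.145 rv [0.    0.345 0.   ] (norm [0.   0.69 0.  ]) dl -0.345 q6 -0.06
```

Call:
arm_command --commands "0.25 0.03 -0.193 0 0.35 0 0;0.499 0.06 -0.386 0 0.69 0 0;0.499 0.06 -0.386 0 0.69 0 0;0.499 0.06 -0.386 0 0.69 0 0;0.499 0.06 -0.386 0 0.69 0 0;0.499 0.06 -0.386 0 0.69 0 0;0.499 0.06 -0.386 0 0.69 0 0;0.499 0.06 -0.386 0 0.69 0 0;0.499 0.06 -0.386 0 0.69 0 0;0.499 0.06 -0.386 0 0.69 0 0;0.499 0.06 -0.386 0 0.69 0 0;0.499 0.06 -0.386 0 0.69 0 0;0.499 0.06 -0.386 0 0.69 0 0;0.499 0.06 -0.386 0 0.69 0 0;0.499 0.06 -0.386 0 0.69 0 0;0.499 0.06 -0.386 0 0.69 0 0"

```text
clock: 2.5
ee_pos: [0.5426, -0.0102, 0.163]
tcp_rot: [-0.655, 0.265, -0.266, 0.656]
wrist_force: [0.5, -0.1, -0.5]
grip_width: 0.0875
```

```bash
python3 - <<'E'
from h import *
np.set_printoptions(precision=4,suppress=True)
im,d,K,W=shot('wrist'); np.savez('b.npz',im=im,d=d,K=K,W=W)
for t in ('shaft_top','turntable_base','flange_centre'):
    for b in env.pinpoint('wrist',t)[:2]: print(t,round(b['conf'],2),tow(W,b['centre']),pix(K,W,tow(W,b['centre'])))
c=pix(K,W,[.543,-.011,.052]).astype(int);print(c,env.observe()['clock'])
save('w1.png',im)
E
```

```text
shaft_top 0.76 [ 0.5449 -0.014   0.0532] [328.5194 194.487 ]
turntable_base 0.81 [ 0.54   -0.0105  0.0034] [327.7107 174.7594]
flange_centre 0.95 [ 0.5438 -0.0141  0.0187] [327.7485 183.7439]
[329 190] 2.7
```

View pics/w1.png

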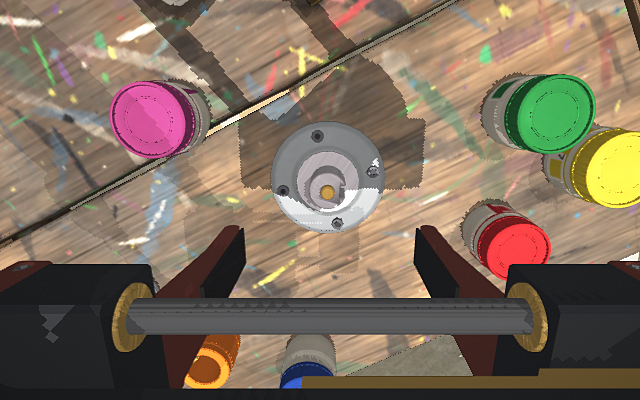

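Base at (328,178) with the shaft stub at (327,192); a notch seems to lie to its right/lower right. I'll rectify it onto the shaft-top plane.

```bash
cat >> h.py <<'E'
def rect(im,K,W,c,z,half=.03,n=600):
    "bird's-eye of plane z round c: image right=+x world, up=+y"
    g=np.linspace(-half,half,n); X,Y=np.meshgrid(c[0]+g,c[1]-g)
    P=np.stack([X,Y,np.full_like(X,z)],-1)-W[:3,3]; q=P@W[:3,:3]@K.T
    return cv2.remap(im,(q[...,0]/q[...,2]).astype('f4'),(q[...,1]/q[...,2]).astype('f4'),cv2.INTER_CUBIC)
def cloud(d,K,W):
    v,u=np.nonzero(d>0); z=d[v,u]; P=np.c_[(u-K[0,2])/K[0,0]*z,(v-K[1,2])/K[1,1]*z,z]; return P@W[:3,:3].T+W[:3,3]
E
python3 - <<'E'
from h import *
np.set_printoptions(precision=4,suppress=True)
f=np.load('b.npz');im,d,K,W=[f[k] for k in('im','d','K','W')]
r=rect(im,K,W,(.5445,-.0125),.052,.03,560);save('r1.png',r)
P=cloud(d,K,W);n=np.hypot(P[:,0]-.544,P[:,1]+.012)
for lo,hi,rr in((.009,.017,.06),(.048,.055,.025)):
    Q=P[(P[:,2]>lo)&(P[:,2]<hi)&(n<rr)];(x,y),rad=cv2.minEnclosingCircle(Q[:,:2].astype('f4'));print(len(Q),x,y,rad,np.median(Q[:,2]))
E
```

```text
6503 0.5420783162117004 -0.013019436970353127 0.0549958311021328 0.014063208498842295
884 0.5422492623329163 -0.012724627740681171 0.016199175268411636 0.05208034887305771
```

View pics/r1.png

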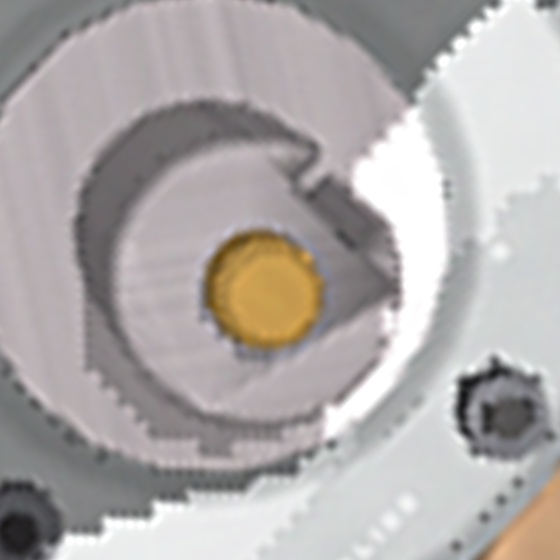

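```bash
python3 - <<'E'
from h import *
f=np.load('b.npz');im,d,K,W=[f[k] for k in('im','d','K','W')]
P=cloud(d,K,W);x=P[:,0]-.5422;y=P[:,1]+.0127
a=np.degrees(np.arctan2(y,x))
m=(np.hypot(x,y)<.0150)&(np.hypot(x,y)>.0115)
for k in range(-40,120,5):
    q=P[m&(a>=k)&(a<k+5),2]; print(k,np.round(np.sort(q),3))
# hub now
im,d,K,W=shot('top')
P=cloud(d,K,W);n=np.hypot(P[:,0]-.489,P[:,1]+.252);Q=P[(n<.04)&(P[:,2]>.04)&(P[:,2]<.05)]
print(cv2.minEnclosingCircle(Q[:,:2].astype('f4')),len(Q))
plan([.489,-.252,.17],.8)
E
```

```text
-40 [0.05  0.051 0.052 0.053]
-35 [0.052 0.052 0.052 0.052 0.052 0.053]
-30 [0.051 0.051 0.052 0.052 0.052]
-25 [0.052 0.052 0.052 0.053 0.053]
-20 [0.051 0.052 0.052 0.052 0.053]
-15 [0.052 0.052 0.052 0.053 0.053]
-10 [0.052 0.052 0.052 0.053 0.054]
-5 [0.051 0.052 0.052 0.052 0.052]
0 [0.051 0.052 0.052 0.052 0.052]
5 [0.051 0.052 0.053 0.053]
10 [0.052 0.052 0.052 0.053 0.054]
15 [0.046 0.049 0.051 0.052 0.052 0.052 0.053]
20 [0.02  0.02  0.022 0.023 0.026 0.026 0.027 0.029 0.029 0.03  0.033 0.033
 0.034 0.036 0.037 0.037 0.037 0.04  0.04  0.04  0.041 0.043 0.043 0.043
 0.044 0.045 0.046 0.047 0.048 0.049 0.05  0.051 0.052 0.053 0.053 0.053]
25 [0.02  0.02  0.02  0.031 0.034]
30 [0.021 0.021]
35 []
40 []
45 []
50 []
55 []
60 []
65 [0.051 0.052 0.052 0.052 0.052]
70 [0.052 0.052 0.052 0.052 0.053]
75 [0.052 0.052 0.052 0.052 0.053 0.053]
80 [0.05  0.052 0.052 0.052 0.052 0.052 0.053 0.053]
85 [0.051 0.052 0.052 0.052 0.052 0.053]
90 [0.051 0.051 0.052 0.052 0.052 0.052 0.053]
95 [0.052 0.052 0.052 0.052 0.053 0.053]
100 [0.052 0.052 0.052 0.052 0.052 0.053]
105 [0.05  0.051 0.051 0.052 0.052 0.053 0.053]
110 [0.051 0.052 0.052 0.052 0.052 0.053]
115 [0.051 0.052 0.052 0.052 0.053 0.054]
((0.490631639957428, -0.24929873645305634), 0.026004502549767494) 258
shift [ 0.1296 -0.007  -0.211 ]  jaw now 0.802 rv [-0.0005  0.0016  0.0005] (norm [-0.001  0.003  0.001]) dl -0.002 q6 -0.88
```

Keyway direction in world is about 42° (gap 20–65° in the depth). Now above the hub.

Call:
arm_command --commands "0.03 0 -0.045 0 0 0 0;0.06 0 -0.09 0 0 0 0;0.09 0 -0.14 0 0 0 0;0.125 0 -0.18 0 0 0 0;0.128 0 -0.209 0 0 0 0;0.128 0 -0.209 0 0 0 0;0.128 0 -0.209 0 0 0 0"

```text
clock: 3.45
ee_pos: [0.4888, -0.2506, 0.1627]
tcp_rot: [-0.655, 0.266, -0.266, 0.655]
wrist_force: [0.6, -0.4, 0.1]
grip_width: 0.0875
```

```bash
python3 - <<'E'
from h import *
np.set_printoptions(precision=4,suppress=True)
im,d,K,W=shot('wrist'); print(env.observe()['clock'],env.observe()['ee_pos'])
P=cloud(d,K,W);n=np.hypot(P[:,0]-.490,P[:,1]+.250);Q=P[(n<.04)&(P[:,2]>.04)&(P[:,2]<.05)]
(x,y),r=cv2.minEnclosingCircle(Q[:,:2].astype('f4'));print(x,y,r,np.median(Q[:,2]))
for t in('hub_top','hub_key'):
    for b in env.pinpoint('wrist',t)[:3]: print(t,round(b['conf'],2),tow(W,b['centre']))
R1=rect(im,K,W,(x,y),.044,.035,560)
q=R1.astype(int);m=(q[...,0]>120)&(q[...,1]<80)&(q[...,2]<90)
v,u=np.nonzero(m);g=lambda t:(t-279.5)/560*.07
rad=np.hypot(g(u),g(v));k=(rad<.026)&(rad>.015)
print(k.sum(),'mark angle',np.arctan2(-g(v)[k].mean(),g(u)[k].mean()))
save('r2.png',R1)
plan([x,y,.006],.8)
E
```

```text
3.5 [ 0.4892 -0.2497  0.1628]
0.4901576638221741 -0.2513042688369751 0.026192521676421165 0.04398975474522554
hub_top 0.95 [ 0.4869 -0.2534  0.0413]
hub_top 0.89 [ 0.4805 -0.3537  0.0478]
hub_top 0.79 [ 0.5877 -0.2296  0.0421]
hub_key 0.91 [ 0.4917 -0.3517  0.0207]
hub_key 0.84 [ 0.4962 -0.2374  0.0252]
hub_key 0.58 [ 0.5781 -0.2358  0.0168]
1058 mark angle 0.8618426747660776
shift [ 0.002   0.1568 -0.0015]  jaw now 0.802 rv [-0.0005  0.002   0.0001] (norm [-0.001  0.004  0.   ]) dl -0.002 q6 -1.33
```

View pics/r2.png

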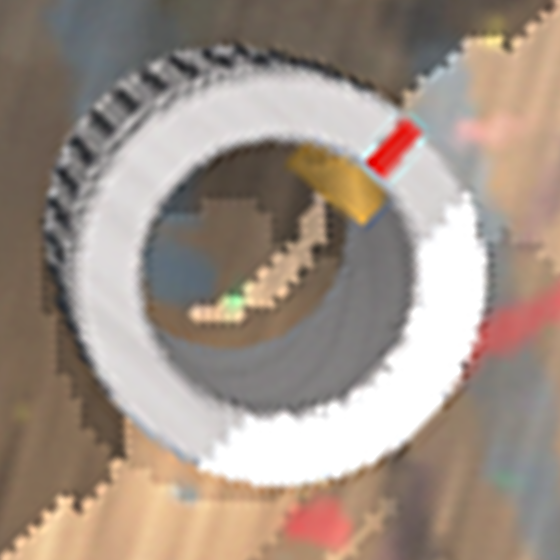

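The grey hub stands mark up; its mark at (395,148) in the crop is at about 0.865 rad (key direction). Lowering and gripping at TCP z ≈ 0.010.

Call:
arm_command --commands "0.002 0.05 -0.0015 0 0 0 0;0.002 0.1 -0.0015 0 0 0 0;0.002 0.13 -0.0015 0 0 0 0;0.002 0.153 -0.0015 0 0 0 0;0.002 0.153 -0.0015 0 0 0 0;0.002 0.153 -0.0015 0 0 0 0;0.002 0.153 -0.0015 0 0 0 1;0.002 0.153 -0.0015 0 0 0 1;0.002 0.153 -0.0015 0 0 0 1;0.002 0.153 -0.0015 0 0 0 1;0.002 0.153 -0.0015 0 0 0 1;0.002 0.153 -0.0015 0 0 0 1;0.002 0.153 -0.0015 0 0 0 1;0.002 0.153 -0.0015 0 0 0 1" --grip_force 20

```text
clock: 5.0
ee_pos: [0.4899, -0.2528, 0.0102]
tcp_rot: [-0.655, 0.265, -0.266, 0.655]
wrist_force: [1.8, 1.5, 3.4]
grip_width: 0.0515
```

Call:
arm_command --commands "0 -0.03 0 0 0 0 1;0 -0.07 0 0 0 0 1;0 -0.11 0 0 0 0 1;0 -0.11 0 0 0 0 1;0 -0.11 0 0 0 0 1"

```text
clock: 5.5
ee_pos: [0.4893, -0.2531, 0.1194]
tcp_rot: [0.655, -0.266, 0.266, -0.655]
wrist_force: [0.1, -0.3, -2.9]
grip_width: 0.0513
```

```bash
python3 - <<'E'
from h import *
np.set_printoptions(precision=4,suppress=True)
im,d,K,W=shot('wrist'); s=env.observe();print(s['clock'],s['ee_pos'],s['grip_width'],s['wrist_force'])
z=s['ee_pos'][2]+.034
P=cloud(d,K,W);n=np.hypot(*(P[:,:2]-s['ee_pos'][:2]).T);Q=P[(n<.03)&(P[:,2]>z-.012)&(P[:,2]<z+.012)]
z=np.median(Q[:,2]);Q=Q[abs(Q[:,2]-z)<.003];print('top z',z)
R1=rect(im,K,W,s['ee_pos'],z,.035,560);save('r3.png',R1)
q=R1.astype(int);m=(q[...,0]>110)&(q[...,1]<80)&(q[...,2]<90)
v,u=np.nonzero(m);g=lambda t:(t-279.5)/560*.07;k=np.hypot(g(u),g(v))<.03
print('mark rel TCP',k.sum(),g(u)[k].mean(),-g(v)[k].mean())
n=np.hypot(*(Q[:,:2]-s['ee_pos'][:2]).T);i=Q[n<.0275]
print(cv2.minEnclosingCircle(i[:,:2].astype('f4')))
for b in env.pinpoint('wrist','hub')[:2]: print(round(b['conf'],2),tow(W,b['centre']))
plan([.5422,-.0127,.12],.8)
E
```

```text
5.55 [ 0.4886 -0.2526  0.1176] 0.05097180438516905 [ 0.1387  0.2829 -4.0767]
top z 0.1527405079481454
mark rel TCP 1468 0.01408140326975477 0.016129853542234333
((0.4886593222618103, -0.2526811361312866), 0.02756332792341709)
0.94 [ 0.4884 -0.2508  0.1135]
0.76 [ 0.5916 -0.2305 -0.0016]
shift [-0.1283 -0.003   0.2094]  jaw now 0.800 rv [ 0.0013 -0.0002 -0.0042] (norm [ 0.003 -0.    -0.008]) dl 0.000 q6 -1.34
```

View pics/r3.png

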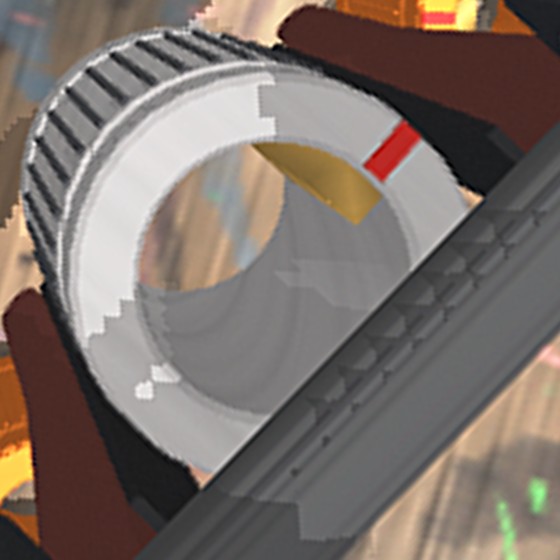

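Hub is held square, its centre on the TCP within 1 mm, mark at (395,150) ≈ 0.855 rad. Carrying it over the shaft.

Call:
arm_command --commands "-0.02 0 0.033 0 0 0 1;-0.045 0 0.073 0 0 0 1;-0.07 0 0.114 0 0 0 1;-0.095 0 0.155 0 0 0 1;-0.115 0 0.187 0 0 0 1;-0.125 0 0.204 0 0 0 1;-0.128 0 0.209 0 0 0 1;-0.128 0 0.209 0 0 0 1;-0.128 0 0.209 0 0 0 1"

```text
clock: 6.5
ee_pos: [0.5426, -0.0147, 0.1185]
tcp_rot: [0.656, -0.267, 0.266, -0.655]
wrist_force: [-0.1, -0.4, -1.9]
grip_width: 0.0509
```

```bash
python3 - <<'E'
from h import *
np.set_printoptions(precision=4,suppress=True)
for i in range(3):
  s=env.observe();print(s['clock'],s['ee_pos'],s['wrist_force'],s['torque']);im,d,K,W=shot('wrist')
save('r4.png',im[100:340,200:480])
plan([.5422,-.0127,.066],.8)
E
```

```text
6.5 [ 0.5426 -0.0147  0.1185] [-0.0813 -0.3588 -1.9263] [ 0.021  -0.0103  0.0124]
6.55 [ 0.5428 -0.0149  0.1189] [ 1.1036 -0.2333 -2.4888] [-0.1018 -0.0163  0.0409]
6.6 [ 0.5429 -0.015   0.1191] [ 0.1369  0.3246 -1.2889] [-0.0155  0.0071 -0.0035]
shift [-0.0021  0.0534  0.0011]  jaw now 0.798 rv [ 0.0005 -0.0018 -0.0001] (norm [ 0.001 -0.004 -0.   ]) dl 0.002 q6 -0.89
```

Call:
arm_command --commands "-0.0015 0.03 0.001 0 0 0 1;-0.0015 0.045 0.001 0 0 0 1;-0.0015 0.05 0.001 0 0 0 1;-0.0015 0.05 0.001 0 0 0 1;-0.0015 0.05 0.001 0 0 0 1;-0.0015 0.05 0.001 0 0 0 1"

```text
clock: 7.25
ee_pos: [0.5436, -0.012, 0.071]
tcp_rot: [-0.655, 0.265, -0.267, 0.655]
wrist_force: [-0.2, -0.1, -3.3]
grip_width: 0.0511
```

```bash
python3 - <<'E'
from h import *
np.set_printoptions(precision=4,suppress=True)
for i in range(3):
  im,d,K,W=shot('wrist');s=env.observe();print(s['clock'],s['ee_pos'],s['wrist_force'],s['torque'])
im2,_,K2,W2=shot('scene')
c=pix(K2,W2,[.5422,-.0127,.06]).astype(int);a=cv2.resize(im2[c[1]-50:c[1]+50,c[0]-50:c[0]+50],(500,500),interpolation=2)
b=rect(im,K,W,(.5422,-.0127),.053,.03,300)
save('r5.png',cv2.hconcat([a,cv2.copyMakeBorder(b,0,200,0,0,0)]))
plan([.5422,-.0127,.066],.8)
E
```

```text
7.3 [ 0.5435 -0.012   0.0709] [ 0.5784 -0.7265 -1.2882] [-0.0121  0.0547 -0.0078]
7.35 [ 0.5434 -0.0119  0.0707] [-0.6735 -0.2701 -1.7599] [-0.0176  0.0132  0.0136]
7.4 [ 0.5433 -0.012   0.0705] [ 0.857  -0.2224 -2.2863] [-0.007   0.0694 -0.0354]
shift [-0.0002  0.0043 -0.0013]  jaw now 0.800 rv [-0.0007  0.0001  0.0009] (norm [-0.001  0.     0.002]) dl -0.000 q6 -0.88
```

View pics/r5.png

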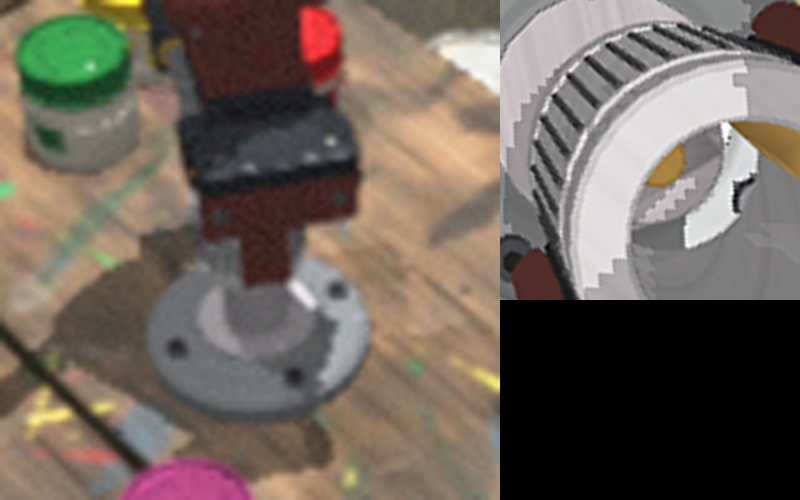

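The scene view shows the hub just over the shaft, and the wrist view shows the stub through the bore. Nudging in slowly.

Call:
arm_command --commands "0 0.004 -0.0008 0 0 0 1;0 0.007 -0.0008 0 0 0 1;0 0.009 -0.0008 0 0 0 1;0 0.011 -0.0008 0 0 0 1;0 0.0125 -0.0008 0 0 0 1;0 0.0125 -0.0008 0 0 0 1"

```text
clock: 8.05
ee_pos: [0.5421, -0.0125, 0.0568]
tcp_rot: [0.655, -0.266, 0.266, -0.655]
wrist_force: [0.3, -0.2, -2.7]
grip_width: 0.0509
```

Call:
arm_command --commands "0 0.002 0 0 0 0 1;0 0.004 0 0 0 0 1;0 0.004 0 0 0 0 1;0 0.004 0 0 0 0 1"

```text
clock: 8.45
ee_pos: [0.5423, -0.0125, 0.0531]
tcp_rot: [0.655, -0.266, 0.266, -0.655]
wrist_force: [-0.3, -0.3, -3.0]
grip_width: 0.0511
```

Call:
arm_command --commands "0 0.003 0 0 0 0 1;0 0.005 0 0 0 0 1;0 0.007 0 0 0 0 1;0 0.0085 0 0 0 0 1;0 0.0085 0 0 0 0 1;0 0.0085 0 0 0 0 1"

```text
clock: 9.05
ee_pos: [0.5423, -0.0125, 0.0446]
tcp_rot: [0.655, -0.266, 0.266, -0.655]
wrist_force: [0.4, -0.6, -2.0]
grip_width: 0.0512
```

Call:
arm_command --commands "0 0.001 0 0 0 0 1;0 0.002 0 0 0 0 1;0 0.002 0 0 0 0 1"

```text
clock: 9.35
ee_pos: [0.5422, -0.0125, 0.0425]
tcp_rot: [0.655, -0.266, 0.266, -0.655]
wrist_force: [-0.4, 0.2, -2.4]
grip_width: 0.0511
```

Call:
arm_command --commands "0 0.001 0 0 0 0 1;0 0.001 0 0 0 0 1"

```text
clock: 9.55
ee_pos: [0.5424, -0.0125, 0.0416]
tcp_rot: [-0.655, 0.266, -0.266, 0.655]
wrist_force: [0.3, 0.2, -2.5]
grip_width: 0.0512
```

Call:
arm_command --commands "0 0.0007 0 0 0 0 1;0 0.0007 0 0 0 0 1"

```text
clock: 9.75
ee_pos: [0.5425, -0.0126, 0.0412]
tcp_rot: [-0.655, 0.266, -0.266, 0.655]
wrist_force: [1.8, 0.1, -1.0]
grip_width: 0.0515
```

Call:
arm_command --commands "0 0.0005 0 0 0 0 1;0 0.0005 0 0 0 0 1"

```text
clock: 9.95
ee_pos: [0.5426, -0.0126, 0.0408]
tcp_rot: [-0.655, 0.266, -0.266, 0.655]
wrist_force: [0.3, 0.1, -0.6]
grip_width: 0.0509
```

Call:
arm_command --commands "0 0.0005 0 0 0 0 1;0 0.0005 0 0 0 0 1"

```text
clock: 10.15
ee_pos: [0.5427, -0.0126, 0.0404]
tcp_rot: [-0.655, 0.265, -0.266, 0.655]
wrist_force: [1.0, -2.5, 1.1]
grip_width: 0.0511
```

Key rests on the shaft top (underside about 31–32 mm, force up ~3 N). Turning toward the keyway (about −0.13 rad) under a light push.

Call:
arm_command --commands "0 0.0005 0 0 0.06 0 1;0 0.0005 0 0 0.1 0 1;0 0.0005 0 0 0.1 0 1"

```text
clock: 10.45
ee_pos: [0.5424, -0.0127, 0.0392]
tcp_rot: [0.648, -0.282, 0.283, -0.648]
wrist_force: [3.2, -3.2, -1.7]
grip_width: 0.0511
```

Call:
arm_command --commands "0 0.0003 0 0 0.05 0 1;0 0.0003 0 0 0.08 0 1;0 0.0003 0 0 0.08 0 1"

```text
clock: 10.75
ee_pos: [0.5421, -0.0125, 0.0389]
tcp_rot: [0.643, -0.295, 0.295, -0.642]
wrist_force: [0.9, -1.6, -1.4]
grip_width: 0.0512
```

Call:
arm_command --commands "0 0.0003 0 0 0.04 0 1;0 0.0003 0 0 0.06 0 1;0 0.0003 0 0 0.06 0 1"

```text
clock: 11.05
ee_pos: [0.5422, -0.0123, 0.0386]
tcp_rot: [-0.638, 0.305, -0.305, 0.638]
wrist_force: [1.7, -0.4, -2.9]
grip_width: 0.0511
```

Call:
arm_command --commands "0 0.001 0 0 0 0 1;0 0.002 0 0 0 0 1;0 0.002 0 0 0 0 1"

```text
clock: 11.35
ee_pos: [0.5421, -0.0124, 0.0365]
tcp_rot: [0.638, -0.305, 0.304, -0.638]
wrist_force: [1.4, -1.2, -2.1]
grip_width: 0.051
```

```bash
python3 - <<'E'
from h import *
np.set_printoptions(precision=4,suppress=True)
for i in range(4):
  s=env.observe();print(s['clock'],s['ee_pos'],s['wrist_force'],s['torque']);env.read_camera('wrist')
E
```

```text
11.35 [ 0.5421 -0.0124  0.0365] [ 1.3697 -1.2289 -2.0762] [-0.1485 -0.2176  0.0176]
11.4 [ 0.5421 -0.0124  0.0365] [ 1.0416 -1.0087 -2.4594] [-0.1714 -0.1908  0.0507]
11.45 [ 0.5421 -0.0124  0.0366] [ 1.4493 -0.201  -3.5577] [-0.2371 -0.2305  0.0399]
11.5 [ 0.5421 -0.0125  0.0366] [ 0.7208 -0.9639 -2.3381] [-0.1543 -0.1787  0.0278]
```

The key is in the keyway (underside below 28 mm, no push). Lowering to the flange.

Call:
arm_command --commands "0 0.001 0 0 0 0 1;0 0.002 0 0 0 0 1;0 0.003 0 0 0 0 1;0 0.004 0 0 0 0 1;0 0.004 0 0 0 0 1"

```text
clock: 12.05
ee_pos: [0.5422, -0.0124, 0.0326]
tcp_rot: [0.638, -0.305, 0.304, -0.638]
wrist_force: [1.1, 0.8, -3.1]
grip_width: 0.0511
```

Call:
arm_command --commands "0 0.001 0 0 0 0 1;0 0.002 0 0 0 0 1;0 0.002 0 0 0 0 1"

```text
clock: 12.35
ee_pos: [0.5422, -0.0124, 0.0306]
tcp_rot: [0.638, -0.305, 0.304, -0.638]
wrist_force: [0.2, 0.2, -2.1]
grip_width: 0.0511
```

Call:
arm_command --commands "0 0.0005 0 0 0 0 1;0 0.001 0 0 0 0 1;0 0.001 0 0 0 0 1"

```text
clock: 12.65
ee_pos: [0.5423, -0.0125, 0.0303]
tcp_rot: [-0.638, 0.305, -0.305, 0.638]
wrist_force: [-1.5, 0.7, 1.4]
grip_width: 0.0507
```

Contact at TCP z = 0.0303 (expected 0.0302), so it is home. Releasing and rising.

Call:
arm_command --commands "0 0.0003 0 0 0 0 1;0 0.0003 0 0 0 0 1;0 0 0 0 0 0 0.3;0 0 0 0 0 0 0;0 0 0 0 0 0 0;0 0 0 0 0 0 0;0 0 0 0 0 0 0;0 0 0 0 0 0 0;0 -0.02 0 0 0 0 0;0 -0.06 0 0 0 0 0;0 -0.1 0 0 0 0 0;0 -0.13 0 0 0 0 0;0 -0.13 0 0 0 0 0;0 -0.13 0 0 0 0 0"

```text
clock: 14.05
ee_pos: [0.5426, -0.0125, 0.1602]
tcp_rot: [-0.638, 0.304, -0.305, 0.638]
wrist_force: [-0.4, 0.1, -0.8]
grip_width: 0.0878
```

```bash
python3 - <<'E'
from h import *
np.set_printoptions(precision=4,suppress=True)
s=env.observe();print(s['clock'],s['ee_pos'],s['wrist_force'],s['grip_width'])
im,d,K,W=shot('wrist')
P=cloud(d,K,W);r=np.hypot(P[:,0]-.5422,P[:,1]+.0127);Q=P[(r<.024)&(r>.019)]
A=np.c_[Q[:,:2]-[.5422,-.0127],np.ones(len(Q))];k=abs(Q[:,2]-np.median(Q[:,2]))<.003
print('top z',np.median(Q[:,2]),'plane',np.linalg.lstsq(A[k],Q[k,2],rcond=None)[0])
a=rect(im,K,W,(.5422,-.0127),.064,.035,400)
im2,_,K2,W2=shot('scene');c=pix(K2,W2,[.5422,-.0127,.04]).astype(int)
save('r6.png',cv2.hconcat([a,cv2.resize(im2[c[1]-50:c[1]+50,c[0]-50:c[0]+50],(400,400),interpolation=2)]))
for t in('blue_pot','purple_pot','wood_block'):
    for b in env.pinpoint('scene',t)[:1]: print(t,tow(W2,b['centre']))
E
```

```text
14.05 [ 0.5426 -0.0125  0.1602] [-0.4064  0.0859 -0.8485] 0.08779202362665847
top z 0.26678687607116197 plane [-0.5744  0.7177  0.2512]
blue_pot [ 0.6722 -0.1678 -0.0017]
purple_pot [ 0.4    -0.0748 -0.0022]
wood_block [0.4093 0.1191 0.0031]
```

View pics/r6.png

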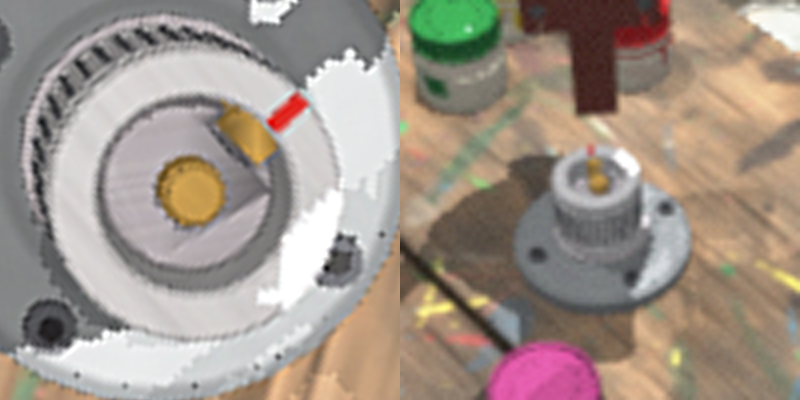

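Mark up, key in the keyway, hub on the flange, gripper clear. The depth check caught gripper parts, so I'll filter those out and repeat it before handing in.

```bash
python3 - <<'E'
from h import *
np.set_printoptions(precision=4,suppress=True)
im,d,K,W=shot('wrist')
P=cloud(d,K,W);r=np.hypot(P[:,0]-.5422,P[:,1]+.0127);Q=P[(r<.024)&(r>.019)&(P[:,2]<.1)&(P[:,2]>.055)]
A=np.c_[Q[:,:2]-[.5422,-.0127],np.ones(len(Q))]
pl=np.linalg.lstsq(A,Q[:,2],rcond=None)[0];print(len(Q),np.median(Q[:,2]),pl)
if abs(np.median(Q[:,2])-.064)<.0015 and np.hypot(*pl[:2])<.04: print(env.finish_job())
E
```

```text
1053 0.06413395842597575 [ 0.0013 -0.0017  0.0641]
the job is handed in; nothing more can be done
None
```

The grey hub is home on the turntable shaft, mark side up, and I've handed the job in at about 14 s of the 72 s allowed. I lowered it until the key rested on the shaft top, then turned it about 0.12 rad under a push of about 3 N. The key dropped into the keyway, and I lowered the hub to the flange, released it and raised the gripper clear.

- **Seating:** the hub's top face measured 64.1 mm against 64 mm expected, with a tilt of about 0.002 rad, so it sits flat. The final picture shows the key in the keyway.
- **Gentleness:** the force readings I took showed no more than about 5 N of contact.
- **Bystanders:** the ink pots and the wooden block were found within about 4 mm of where they started, which is the detector's own error.
- **Failed check:** the first reading of the hub's height after release gave 0.267 m because it caught gripper parts. I filtered those out and repeated it before handing in.

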